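# Set the pencil blaster to the blue tank

### The arm

A 6-joint arm with a two-finger parallel gripper is mounted at the origin on the work surface. World frame = base frame: x ahead of the robot, y to its left, z up, the work surface at z = 0. Lengths are in m, angles in rad, forces in N, time in s.
With the tool pointing down it reaches from about 0.35 to 0.775 m from the base axis. Payload 5.5 kg.
Tool frame: the origin (TCP) lies between the finger pads; the fingertips stand 11 mm ahead of it and the grasp point (between the pads) lies 8 mm behind it (tips_ahead is the distance from the TCP to the fingertips, in m); z points along the fingers, y is the line along which they close (so a half turn about z gives the same grasp; the last joint's range is limited). The gripper opens to 85 mm and grips with 20 to 120 N. Pads are 22 mm wide; open, the fingers measure 114 mm over their backs; the gripper's body (76 mm by 85 mm) begins 54 mm behind the grasp point. The pads swing forward as they close: fully open they stand 13 mm farther back than shut.
Start: joints at [1.138, 0.313, 0.046, 1.304, 0, 1.431], TCP at [0.166, 0.551, 0.242] pointing down, gripper open.
Joint ranges: [-2.76, 2.76], [-0.86, 1.69], [-1.03, 1.26], [-2.2, 2.34], [-1.47, 1.5], [-3.14, 3.14]. Speed limits (rad/s): [2.57, 2.57, 3.14, 3.14, 3.14, 3.14].

### API

Orientations are given as a unit quaternion [w, x, y, z].
In Python, from workcell import * gives the robot as it stands. The module is installed in compiled form; this text tells all that it offers.
- The arm moves only by the tool jog_arm, never from a script. Its argument "moves" is a list of rows, each an object with "fingers": the closure, from 0 (fully open) to 1 (shut); "slide": the shift along the tool's x, y, z in mm, a list of three; "angular": the turn, a rotation vector about the tool's x, y, z in degrees, a list of three. A call has 1 to 10 rows; each row is the pose to reach, as a shift and turn from the pose commanded when the call began, along the tool's axes at that moment; what a row does not reach only later rows make up. A row lasts 1/12 s, in which the tool goes at most 41.7 mm and 7.16 degrees, less where a joint would pass 70% of its speed; a pose out of reach is approached as far as the arm can. A call with a gripper value outside its range is refused whole. The fingers move at their own pace and stop on an object; "squeeze" is the grip in N (left out, the last holds). Time passes only in rows, so rows that repeat a pose let the fingers close. It gives the time, the measured TCP pose, the force, the opening and the grip force at its end, in the units of the state.
- get_state(): the state, without advancing time (a new reading comes with each control period).
- read_camera(name): name is "side" or "top"; returns a dict with "color" (420x560x3 uint8, red, green, blue), "fovy" (degrees; the focal length in pixels is half the picture's height over the tangent of half this angle, whatever the lens; pixels are square), "cx", "cy" (the principal point, pixels), "world_from_camera" (4x4, takes a point from camera to world coordinates). Camera axes: x right, y down, z forward; pixel columns grow to the right and rows downward; lengths in m; the calibration is good to about 2 mm. A picture is of the moment at which its call begins. There is no depth.
- hand_in(): hands the job in; it is judged then, once.
Trained networks look in a picture, given as the dict that the camera call returned (one of the last four; its "shot" number tells which), for a name from the list of things; names that differ only in an ending like _2 or _b are one class to them, and where a whole thing is asked for, a point or a joint stands for the part that bears it (a point fixed in the world has none). Each returns a list of dicts, best first, with "p" (0 to 1); they miss things now and then, are a little off and sometimes report something else, mostly with a low value. They report only what shows in the picture. A call takes as long as a camera call.
- look_for(target, picture): "point" ([column, row] in pixels, amid what is visible of it).
- tip_of(target, picture): "point" ([column, row] in pixels: a listed point, or the origin of a listed thing).
The state is a dict: "clock": time; "joint_pos": joint angles; "qvel": joint speeds; "tau": joint torques, N m; "tcp_pos": TCP position; "orientation": TCP orientation; "wrist_force": force on the tool from outside, world axes, zero at the start; "ft_torque": the same for the moment, N m; "finger_gap": finger opening in m; "grip_force": force on a finger pad.
Only numpy, scipy, OpenCV 4.12 (cv2) and the standard library are available. Lean on these libraries where they do the work, as an engineer would, in place of code of your own. Each camera call takes 0.05 s, during which the arm holds its last target. There are 200 camera calls.

### The job

Set the pencil blaster to the tank with the blue lid: with the fingertips, push the selector's tab round from the side, click by click, until the dial has clicked in with the tab pointing at the blue lid, then take the hand away. Only push the tab, never take it between the fingers, and leave the spare pencil and everything else on the bench where it is.

Things in the scene. Friction and masses are not known exactly. Their poses are not given: they have to be found in the camera images.
- blaster: Fixed four-tank pencil blaster, 240 x 310 mm: open grey chassis under a level white deck, top 122 mm above the table. On the deck: selector dial in the middle, four coloured tank lids (16 mm high) beside and behind it, a gauge and a knob (at most 17 mm high) on the front corners. Origin: on the table below the selector's axis; -x is its front, facing the robot within 17 degrees.
- selector (a joint): Dial angle, rad, anticlockwise from above; 0: tab points to the blaster's front (-x of blaster). Turns endlessly both ways, clicks in at +0.52 (air only, white dot), -0.52 (shut, black dot), +-1.57, +-2.62 (tanks), give or take full turns. Starts at +-0.52. It takes a push of about 4 to 6 N at the tab; once past midway it springs ahead into the next click and stays.
- dial_hub (a point): Point on the selector's vertical axis at the deck's top (122 mm above the table), turning with the dial: x points outwards along the tab, z up. The dial is an aluminium disc 76 mm across, its top 18 mm above the deck; a black cap 32 mm across on it reaches 26 mm. Fingertips 20 to 35 mm above the deck pass over disc, lids and gauge, and meet the tab.
- tab_end (a point): Point in the tab, on its middle plane, 60 mm from the axis, 28 mm above the deck: push about here, square to the tab. The tab is a black upright fin with a white line on top, fixed to the dial, 10 mm thick, lying radially from 20 to 72 mm from the axis, and reaching from 12 to 44 mm above the deck.
- aim (a point): The point the tab points at: on the tab's line, 105 mm from the axis, 16 mm above the deck. It lies over the middle of a tank's lid when the dial is clicked in at that tank.
- tank_blue: Fixed tank with a blue screw lid, one of four let into the blaster's deck, 105 mm from the selector's axis. Lid 48 mm across and 16 mm high above the deck. Origin: centre of the lid's underside, on the deck's top, 122 mm above the table. Which of the four places it has varies.
- tank_red: Fixed tank with a red screw lid, one of four let into the blaster's deck, 105 mm from the selector's axis. Lid 48 mm across and 16 mm high above the deck. Origin: centre of the lid's underside, on the deck's top, 122 mm above the table. Which of the four places it has varies.
- tank_yellow: Fixed tank with a yellow screw lid, one of four let into the blaster's deck, 105 mm from the selector's axis. Lid 48 mm across and 16 mm high above the deck. Origin: centre of the lid's underside, on the deck's top, 122 mm above the table. Which of the four places it has varies.
- tank_green: Fixed tank with a green screw lid, one of four let into the blaster's deck, 105 mm from the selector's axis. Lid 48 mm across and 16 mm high above the deck. Origin: centre of the lid's underside, on the deck's top, 122 mm above the table. Which of the four places it has varies.
- blast_pencil: Loose spare blasting pencil, steel, 12 mm thick and 125 mm long, lying level in the rest on the blaster's front (robot's side), its top 98 mm above the table. Origin: middle of its underside. Bystander.
- jar_a: Loose powder jar, 45 mm across, 46 mm high, blue dot on its white lid. Origin: centre of its underside. Bystander.
- jar_b: Loose powder jar, 45 mm across, 46 mm high, plain white lid. Origin: centre of its underside. Bystander.
- jar_c: Loose powder jar, 45 mm across, 46 mm high, yellow dot on its white lid. Origin: centre of its underside. Bystander.
- shade_guide: Loose grey shade guide with a row of tooth samples, 50 x 200 x 42 mm (long along its y). Origin: centre of its underside. Bystander.
- tweezers: Loose steel tweezers lying flat along their x, 155 mm long, 8 mm high. Origin: middle of the underside. Bystander.
- wax_block: Loose orange block of wax, 60 x 45 x 28 mm. Origin: centre of its underside. Bystander.
- glass_bowl: Loose glass bowl, 100 mm across, 42 mm high. Origin: centre of its underside. Bystander.

How it is judged:
By the outcome, as a careful person would: the job done as asked, in the order asked, and still so for the second after the job is handed in, with the robot touching nothing.
It also fails if it takes over 38 s, if anything falls off the work surface, if the arm or the gripper's body presses on something with over 40 N, if the wrist force passes 120 N, or if a joint passes its speed limit or range.

## Working session

There is one attempt and no reset: what is moved stays moved. The work goes in short steps, Python scripts to look and compute and a tool call to move; the robot and the scene stay as the last step left them, time stands still between calls to the robot, and variables do not carry over. Pictures are saved under pics/ and viewed, at most 10 in all, crops included, and the job is handed in when it is done.

Besides the shell and the picture viewer there is one more tool, called after ">>>" by a JSON object that holds its "op" and its "data". jog_arm: Moves the arm, as the interface text tells. Its arguments: {"type":"object","properties":{"moves":{"type":"array","items":{"type":"object","properties":{"fingers":{"type":"number"},"slide":{"type":"array","items":{"type":"number"}},"angular":{"type":"array","items":{"type":"number"}}}}},"squeeze":{"type":"number"}},"required":["moves"]}

```bash
mkdir -p pics; cat > h.py <<'E'
from workcell import *
import numpy as np, cv2
from scipy.spatial.transform import Rotation as R
def ray(pic,pt):
    f=pic["color"].shape[0]/2/np.tan(np.radians(pic["fovy"])/2)
    T=np.array(pic["world_from_camera"]);d=np.array([(pt[0]-pic["cx"])/f,(pt[1]-pic["cy"])/f,1])
    return T[:3,3],T[:3,:3]@d
def atz(pic,pt,z):
    o,d=ray(pic,pt);return o+d*(z-o[2])/d[2]
def save(pic,n): cv2.imwrite(f"pics/{n}.png",pic["color"][:,:,::-1])
def st():
    s=get_state();q=s["orientation"];print(s["clock"],np.round(s["tcp_pos"],4),np.round(R.from_quat([q[1],q[2],q[3],q[0]]).as_matrix(),3).tolist(),np.round(s["wrist_force"],1),s["finger_gap"])
E
python3 - <<'E'
from h import *
st()
Z={"dial_hub":.122,"tab_end":.150,"aim":.138,"tank_blue":.122,"tank_red":.122,"tank_yellow":.122,"tank_green":.122,"blaster":0,"blast_pencil":.086}
for c in("top","side"):
    p=read_camera(c);save(p,c)
    for n,z in Z.items():
        for r in tip_of(n,p)[:1]: print(c,n,np.round(r["point"]),round(r["p"],2),np.round(atz(p,r["point"],z),3))
E
```

```text
0.0 [0.1658 0.5501 0.2414] [[-0.957, 0.289, -0.001], [0.289, 0.957, -0.002], [0.0, -0.002, -1.0]] [-0.2 -0.1  0.2] 0.08555426190309513
top dial_hub [283. 204.] 0.61 [ 0.559 -0.075  0.122]
top tab_end [295. 217.] 0.82 [ 0.511 -0.113  0.15 ]
top aim [283. 204.] 0.52 [ 0.556 -0.072  0.138]
top tank_blue [283. 206.] 0.74 [ 0.55  -0.074  0.122]
top tank_red [315. 199.] 0.45 [ 0.575 -0.18   0.122]
top tank_yellow [267. 181.] 0.47 [ 0.636 -0.021  0.122]
top tank_green [249. 204.] 0.74 [0.555 0.041 0.122]
top blaster [280. 205.] 0.81 [ 0.572 -0.065  0.   ]
top blast_pencil [284. 242.] 0.64 [ 0.435 -0.08   0.086]
side dial_hub [300. 223.] 0.89 [ 0.565 -0.064  0.122]
side tab_end [282. 230.] 0.56 [ 0.51  -0.109  0.15 ]
side aim [270. 244.] 0.77 [ 0.478 -0.139  0.138]
side tank_blue [341. 234.] 0.89 [ 0.656 -0.117  0.122]
side tank_red [311. 256.] 0.86 [ 0.57  -0.177  0.122]
side tank_yellow [327. 205.] 0.63 [ 0.646 -0.009  0.122]
side tank_green [289. 198.] 0.54 [0.552 0.034 0.122]
side blaster [297. 257.] 0.85 [ 0.558 -0.068  0.   ]
side blast_pencil [250. 239.] 0.44 [ 0.437 -0.069  0.086]
```

View pics/top.png

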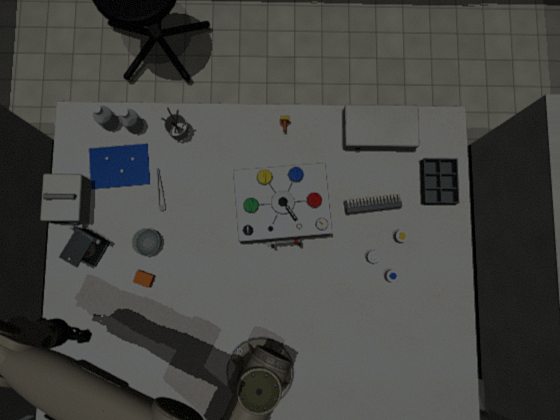

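View pics/side.png

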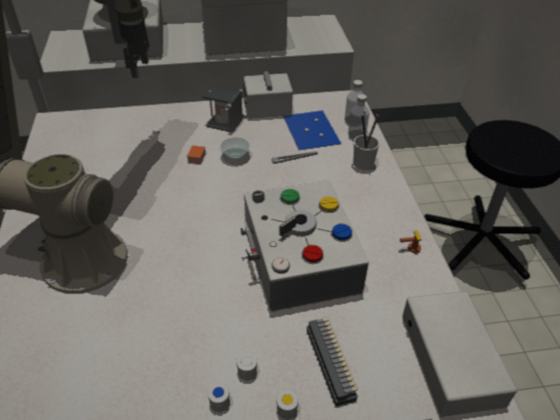

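Top view: the dial is at (283,204). Its tab points front-right to (295,217), at the white dot, so about +0.52. The blue lid is back-right at (296,174), the +2.62 place. That means two clicks anticlockwise. The side view agrees: blue (342,232), red (313,253), tab towards (285,230). The top tip_of fix for blue was wrong.

```bash
python3 - <<'E'
from h import *
s=get_state();print({k:v for k,v in s.items() if k not in("joint_pos","qvel","tau")})
from scipy.optimize import least_squares
H={"red":[(0,8),(172,180)],"yellow":[(22,33)],"green":[(50,85)],"blue":[(100,130)]}
A={"red":1.571,"blue":2.618,"yellow":-2.618,"green":-1.571}
P=[]
for c,(x0,x1,y0,y1) in {"top":(230,335,160,220),"side":(270,360,185,265)}.items():
    p=read_camera(c);hsv=cv2.cvtColor(p["color"],cv2.COLOR_RGB2HSV)
    for n,rs in H.items():
        m=sum(cv2.inRange(hsv,(a,120,60),(b,255,255)) for a,b in rs).astype(np.uint8)
        k=np.zeros_like(m);k[y0:y1,x0:x1]=m[y0:y1,x0:x1]
        N,L,S,C=cv2.connectedComponentsWithStats(k);
        if N<2: continue
        i=1+np.argmax(S[1:,4]);w=atz(p,C[i],.136);P.append((n,w));print(c,n,np.round(C[i]),S[i,4],np.round(w,3))
def f(v): return np.concatenate([w[:2]-v[:2]-.105*np.array([np.cos(np.pi+v[2]+A[n]),np.sin(np.pi+v[2]+A[n])]) for n,w in P])
r=least_squares(f,[.56,-.07,.09],loss="soft_l1",f_scale=.004);print(r.x,np.round(r.fun*1000,1))
E
```

```text
{'clock': 1.0, 'tcp_pos': array([0.16596774, 0.55057254, 0.24233783]), 'orientation': array([4.88428819e-06, 1.45864576e-01, 9.89304565e-01, 6.17224011e-05]), 'wrist_force': array([ 0.42700649, -0.55540247, -1.11428879]), 'ft_torque': array([ 0.02215242, -0.00778291,  0.01656457]), 'grip_force': 0.0, 'finger_gap': 0.08506255879191985}
top red [314. 199.] 155 [ 0.572 -0.175  0.136]
top yellow [264. 176.] 160 [ 0.648 -0.01   0.136]
top green [250. 205.] 135 [0.552 0.034 0.136]
top blue [296. 174.] 152 [ 0.658 -0.114  0.136]
side red [312. 252.] 241 [ 0.572 -0.178  0.136]
side yellow [329. 203.] 199 [ 0.647 -0.016  0.136]
side green [290. 195.] 149 [0.552 0.029 0.136]
side blue [342. 231.] 206 [ 0.657 -0.118  0.136]
[ 0.56216482 -0.07274658  0.0948403 ] [ 0.3  2.1 -0.2  1.7  0.2  2.4  0.5  2.3  0.1 -1.1 -0.7 -3.8  0.2 -2.6
 -0.5 -1.6]
```

>>> {"op": "jog_arm", "data": {"moves": [{"fingers": 1,"slide": [-12,-12,0]},{"fingers": 1,"slide": [-40,-40,0]},{"fingers": 1,"slide": [-68,-68,0]},{"fingers": 1,"slide": [-96,-96,0]},{"fingers": 1,"slide": [-124,-124,0]},{"fingers": 1,"slide": [-152,-153,0]},{"fingers": 1,"slide": [-180,-181,0]},{"fingers": 1,"slide": [-208,-210,0]},{"fingers": 1,"slide": [-232,-236,0]},{"fingers": 1,"slide": [-250,-255,0]}], "squeeze": 20}}

```text
schema error: expected keys fingers, slide, angular
```

>>> {"op": "jog_arm", "data": {"moves": [{"fingers": 1,"slide": [-20,-20,0],"angular": [0,0,3]},{"fingers": 1,"slide": [-48,-48,0],"angular": [0,0,8]},{"fingers": 1,"slide": [-76,-76,0],"angular": [0,0,13]},{"fingers": 1,"slide": [-104,-104,0],"angular": [0,0,18]},{"fingers": 1,"slide": [-132,-132,0],"angular": [0,0,23]},{"fingers": 1,"slide": [-160,-160,0],"angular": [0,0,28]},{"fingers": 1,"slide": [-188,-188,0],"angular": [0,0,33]},{"fingers": 1,"slide": [-215,-216,0],"angular": [0,0,38]},{"fingers": 1,"slide": [-238,-242,0],"angular": [0,0,38]},{"fingers": 1,"slide": [-250,-254,0],"angular": [0,0,38]}]}}

```text
clock: 1.93
tcp_pos: [0.333, 0.2323, 0.2426]
orientation: [0.001, 0.461, 0.887, -0.0]
wrist_force: [0.4, 0.5, -0.2]
finger_gap: 0.0
grip_force: 0.0
```

```bash
python3 - <<'E'
from h import *
st()
p=read_camera("side");c=p["color"][140:280,200:390];cv2.imwrite("pics/hover.png",cv2.resize(c,None,fx=4,fy=4,interpolation=2)[:,:,::-1])
s=get_state();T=np.array(p["world_from_camera"]);f=210/np.tan(np.radians(p["fovy"])/2)
for d in(0,.011,.024):
    w=np.array(s["tcp_pos"])-[0,0,d];v=T[:3,:3].T@(w-T[:3,3]);u=np.array([f*v[0]/v[2]+p["cx"],f*v[1]/v[2]+p["cy"]]);print(d,u,(u-[200,140])*4)
E
```

```text
1.9333 [0.333  0.2323 0.2426] [[-0.574, 0.819, 0.001], [0.819, 0.574, -0.001], [-0.001, 0.0, -1.0]] [ 0.4  0.5 -0.2] 1.3243202072646268e-05
0 [198.97900833 124.12946311] [ -4.08396667 -63.48214758]
0.011 [199.34726253 127.50394018] [ -2.61094986 -49.98423929]
0.024 [199.77768358 131.44807964] [ -0.8892657  -34.20768144]
```

View pics/hover.png

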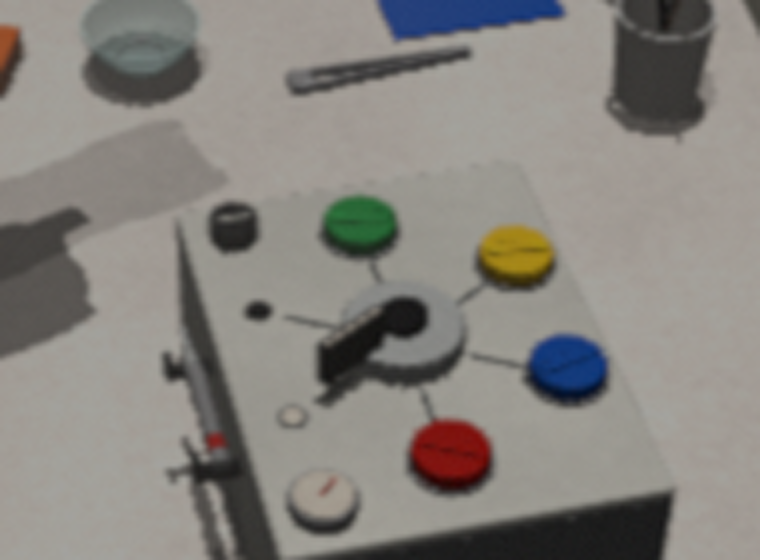

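The first call was refused because every row needs all keys; the second ran. The crop shows the tab pointing at the white dot, with blue at the back right of the crop (568,362). Next I finish the approach.

>>> {"op": "jog_arm", "data": {"moves": [{"fingers": 1,"slide": [-20,-2,0],"angular": [0,0,0]},{"fingers": 1,"slide": [-58,-7,0],"angular": [0,0,0]},{"fingers": 1,"slide": [-98,-12,0],"angular": [0,0,0]},{"fingers": 1,"slide": [-138,-18,0],"angular": [0,0,0]},{"fingers": 1,"slide": [-178,-23,0],"angular": [0,0,0]},{"fingers": 1,"slide": [-218,-28,0],"angular": [0,0,0]},{"fingers": 1,"slide": [-258,-34,5],"angular": [0,0,0]},{"fingers": 1,"slide": [-298,-39,12],"angular": [0,0,0]},{"fingers": 1,"slide": [-333,-44,20],"angular": [0,0,0]},{"fingers": 1,"slide": [-351,-46,25],"angular": [0,0,0]}]}}

```text
clock: 2.82
tcp_pos: [0.4986, -0.0816, 0.2165]
orientation: [0.001, 0.461, 0.887, -0.0]
wrist_force: [-0.5, -0.4, 0.2]
finger_gap: 0.0001
grip_force: 0.0
```

```bash
python3 - <<'E'
from h import *
p=read_camera("side");st();c=p["color"][140:280,200:390];cv2.imwrite("pics/hover2.png",cv2.resize(c,None,fx=4,fy=4,interpolation=2)[:,:,::-1])
s=get_state();T=np.array(p["world_from_camera"]);f=210/np.tan(np.radians(p["fovy"])/2)
for d in(0,.011,.024):
    w=np.array(s["tcp_pos"])-[0,0,d];v=T[:3,:3].T@(w-T[:3,3]);u=np.array([f*v[0]/v[2]+p["cx"],f*v[1]/v[2]+p["cy"]]);print(d,u,(u-[200,140])*4)
E
```

```text
2.8667 [ 0.4993 -0.0829  0.2155] [[-0.573, 0.819, 0.0], [0.819, 0.573, -0.002], [-0.002, -0.001, -1.0]] [ 2.6 -2.1 -0.1] 9.234517892697127e-05
0 [275.9157043  203.06315259] [303.66281721 252.25261037]
0.011 [275.89040265 206.47488399] [303.56161059 265.89953597]
0.024 [275.86087778 210.45608243] [303.44351114 281.82432971]
```

View pics/hover2.png

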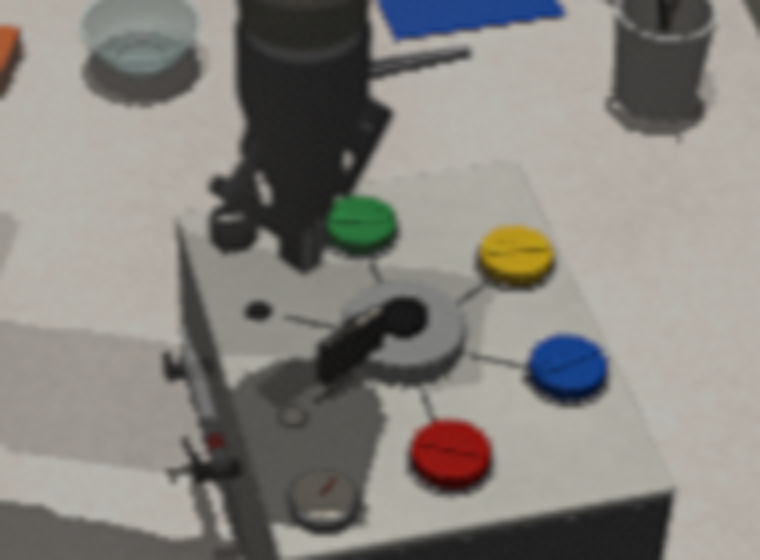

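The tip at crop (302,268) matches 11 mm ahead of the TCP. It sits clear of the tab, on its clockwise side. Going down, then computing the arc.

>>> {"op": "jog_arm", "data": {"moves": [{"fingers": 1,"slide": [0,0,15],"angular": [0,0,0]},{"fingers": 1,"slide": [0,0,35],"angular": [0,0,0]},{"fingers": 1,"slide": [0,0,50],"angular": [0,0,0]},{"fingers": 1,"slide": [0,0,57],"angular": [0,0,0]},{"fingers": 1,"slide": [0,0,57],"angular": [0,0,0]},{"fingers": 1,"slide": [0,0,57],"angular": [0,0,0]}]}}

```text
clock: 3.37
tcp_pos: [0.4969, -0.0777, 0.1605]
orientation: [-0.0, 0.46, 0.888, 0.0]
wrist_force: [0.5, 0.4, 0.7]
finger_gap: 0.0
grip_force: 0.0
```

```bash
python3 - <<'E'
from h import *
st();s=get_state();q=s["orientation"];M=R.from_quat([q[1],q[2],q[3],q[0]]).as_matrix();t=np.array(s["tcp_pos"])
h=np.array([.562,-.073])
for th in range(24,136,6):
    a=np.radians(180+5.4+th);u=np.array([np.cos(a),np.sin(a)]);p=np.array([-u[1],u[0]])
    w=np.r_[h+.058*u-.016*p,.159]
    print(th,np.round(w,3),np.round(M.T@(w-t)*1000),"rotz",-(th-30))
E
```

```text
3.3667 [ 0.4969 -0.0777  0.1605] [[-0.577, 0.817, -0.0], [0.817, 0.577, 0.0], [0.0, -0.0, -1.0]] [0.5 0.4 0.7] 1.40215987857408e-06
24 [ 0.504 -0.088  0.159] [-12.  -0.   2.] rotz 6
30 [ 0.505 -0.094  0.159] [-18.  -2.   2.] rotz 0
36 [ 0.508 -0.099  0.159] [-24.  -4.   2.] rotz -6
42 [ 0.511 -0.105  0.159] [-30.  -4.   2.] rotz -12
48 [ 0.515 -0.11   0.159] [-37.  -4.   2.] rotz -18
54 [ 0.519 -0.115  0.159] [-43.  -4.   2.] rotz -24
60 [ 0.523 -0.119  0.159] [-49.  -2.   2.] rotz -30
66 [ 0.528 -0.123  0.159] [-55.  -0.   2.] rotz -36
72 [ 0.534 -0.126  0.159] [-61.   2.   2.] rotz -42
78 [ 0.539 -0.129  0.159] [-66.   5.   2.] rotz -48
84 [ 0.545 -0.131  0.159] [-71.   9.   1.] rotz -54
90 [ 0.552 -0.132  0.159] [-76.  13.   1.] rotz -60
96 [ 0.558 -0.133  0.159] [-80.  18.   1.] rotz -66
102 [ 0.564 -0.133  0.159] [-84.  23.   1.] rotz -72
108 [ 0.57  -0.133  0.159] [-87.  28.   1.] rotz -78
114 [ 0.577 -0.131  0.159] [-90.  34.   1.] rotz -84
120 [ 0.583 -0.13   0.159] [-92.  40.   1.] rotz -90
126 [ 0.588 -0.127  0.159] [-93.  46.   1.] rotz -96
132 [ 0.594 -0.124  0.159] [-94.  52.   1.] rotz -102
```

>>> {"op": "jog_arm", "data": {"moves": [{"fingers": 1,"slide": [-9,-1,2],"angular": [0,0,0]},{"fingers": 1,"slide": [-17,-2,2],"angular": [0,0,0]},{"fingers": 1,"slide": [-24,-4,2],"angular": [0,0,-6]},{"fingers": 1,"slide": [-30,-4,2],"angular": [0,0,-12]},{"fingers": 1,"slide": [-37,-4,2],"angular": [0,0,-18]},{"fingers": 1,"slide": [-43,-4,2],"angular": [0,0,-24]},{"fingers": 1,"slide": [-49,-2,2],"angular": [0,0,-30]},{"fingers": 1,"slide": [-55,0,2],"angular": [0,0,-36]},{"fingers": 1,"slide": [-57,1,2],"angular": [0,0,-38]},{"fingers": 1,"slide": [-57,1,2],"angular": [0,0,-38]}]}}

```text
clock: 4.2
tcp_pos: [0.532, -0.1254, 0.159]
orientation: [0.001, 0.146, 0.989, -0.0]
wrist_force: [-0.8, 0.0, 0.2]
finger_gap: 0.0003
grip_force: 0.0
```

```bash
python3 - <<'E'
from h import *
p=read_camera("side");st();c=p["color"][140:280,200:390];cv2.imwrite("pics/click1.png",cv2.resize(c,None,fx=4,fy=4,interpolation=2)[:,:,::-1])
s=get_state();q=s["orientation"];M=R.from_quat([q[1],q[2],q[3],q[0]]).as_matrix();t=np.array(s["tcp_pos"])
h=np.array([.562,-.073])
for th in range(72,136,6):
    a=np.radians(180+5.4+th);u=np.array([np.cos(a),np.sin(a)]);pp=np.array([-u[1],u[0]])
    w=np.r_[h+.058*u-.016*pp,.159]
    print(th,np.round(M.T@(w-t)*1000),"rotz",-(th-68))
E
```

```text
4.25 [ 0.5315 -0.125   0.1589] [[-0.957, 0.29, 0.001], [0.29, 0.957, -0.001], [-0.002, -0.0, -1.0]] [-0.5 -0.   0. ] 0.0001347891987846031
72 [-2. -0. -0.] rotz -4
78 [-9. -1. -0.] rotz -10
84 [-15.  -2.  -0.] rotz -16
90 [-21.  -1.  -0.] rotz -22
96 [-27.  -0.  -0.] rotz -28
102 [-33.   2.  -0.] rotz -34
108 [-39.   4.  -0.] rotz -40
114 [-45.   7.  -0.] rotz -46
120 [-50.  10.  -0.] rotz -52
126 [-55.  15.  -0.] rotz -58
132 [-59.  19.  -0.] rotz -64
```

View pics/click1.png

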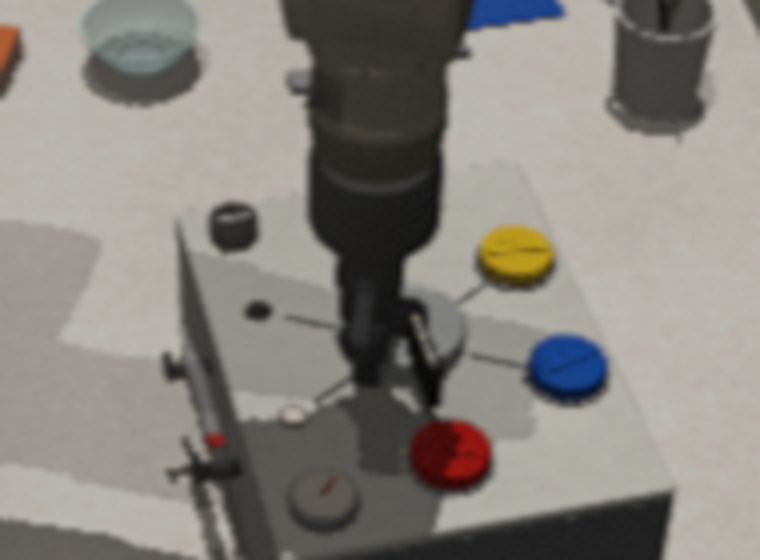

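The tab has clicked in at red (crop tab end (432,395)) and the finger is free of it. Second click next.

>>> {"op": "jog_arm", "data": {"moves": [{"fingers": 1,"slide": [-9,-1,0],"angular": [0,0,-6]},{"fingers": 1,"slide": [-15,-2,0],"angular": [0,0,-12]},{"fingers": 1,"slide": [-21,-1,0],"angular": [0,0,-19]},{"fingers": 1,"slide": [-27,0,0],"angular": [0,0,-26]},{"fingers": 1,"slide": [-33,2,0],"angular": [0,0,-33]},{"fingers": 1,"slide": [-39,4,0],"angular": [0,0,-40]},{"fingers": 1,"slide": [-45,7,0],"angular": [0,0,-46]},{"fingers": 1,"slide": [-50,10,0],"angular": [0,0,-52]},{"fingers": 1,"slide": [-55,15,0],"angular": [0,0,-58]},{"fingers": 1,"slide": [-56,16,0],"angular": [0,0,-60]}]}}

```text
clock: 5.08
tcp_pos: [0.5898, -0.1252, 0.1587]
orientation: [0.001, -0.37, 0.929, -0.0]
wrist_force: [-0.0, 1.5, 0.6]
finger_gap: -0.0001
grip_force: 0.0
```

```bash
python3 - <<'E'
from h import *
p=read_camera("side");st();c=p["color"][140:280,200:390];cv2.imwrite("pics/click2.png",cv2.resize(c,None,fx=4,fy=4,interpolation=2)[:,:,::-1])
E
```

```text
5.1333 [ 0.5897 -0.125   0.1586] [[-0.727, -0.687, 0.001], [-0.687, 0.727, -0.0], [-0.001, -0.001, -1.0]] [ 0.9  0.3 -0.3] -0.00013545575626841338
```

View pics/click2.png

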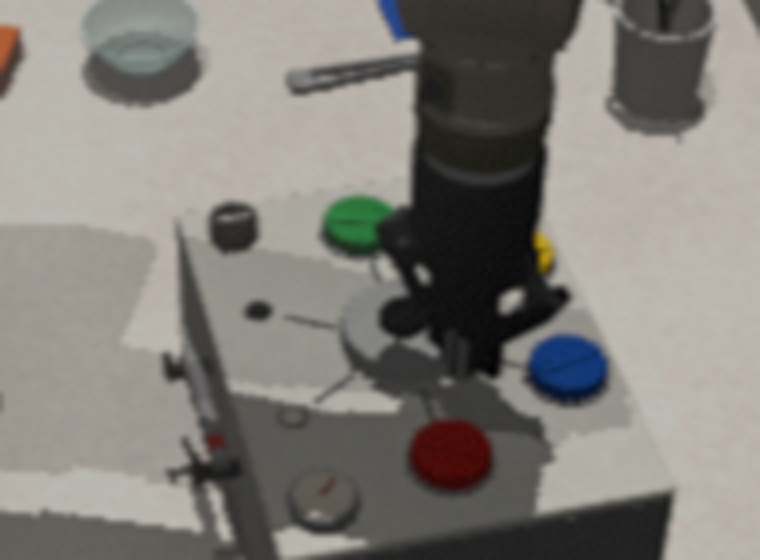

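The tab is partly behind the finger, towards blue, and the force is near zero. I'll back off, lift and check.

>>> {"op": "jog_arm", "data": {"moves": [{"fingers": 1,"slide": [3,0,0],"angular": [0,0,0]},{"fingers": 1,"slide": [6,0,-5],"angular": [0,0,0]},{"fingers": 1,"slide": [8,0,-25],"angular": [0,0,0]},{"fingers": 1,"slide": [8,0,-55],"angular": [0,0,0]},{"fingers": 1,"slide": [30,0,-80],"angular": [0,0,0]},{"fingers": 1,"slide": [65,0,-95],"angular": [0,0,0]},{"fingers": 1,"slide": [100,0,-100],"angular": [0,0,0]},{"fingers": 1,"slide": [130,30,-100],"angular": [0,0,0]},{"fingers": 1,"slide": [140,65,-100],"angular": [0,0,0]},{"fingers": 1,"slide": [140,80,-100],"angular": [0,0,0]}]}}

```text
clock: 5.97
tcp_pos: [0.4272, -0.1617, 0.2587]
orientation: [-0.001, -0.366, 0.931, 0.001]
wrist_force: [-0.9, 0.7, -1.0]
finger_gap: 0.0
grip_force: 0.0
```

```bash
python3 - <<'E'
from h import *
st();p=read_camera("top");c=p["color"][130:270,190:380];cv2.imwrite("pics/end.png",cv2.resize(c,None,fx=4,fy=4,interpolation=2)[:,:,::-1])
p=read_camera("side");c=p["color"][140:280,200:390];cv2.imwrite("pics/end2.png",cv2.resize(c,None,fx=4,fy=4,interpolation=2)[:,:,::-1])
for n,z in(("tab_end",.15),("aim",.138)):
    for r in tip_of(n,p)[:1]:
        w=atz(p,r["point"],z);print(n,r["p"],w,np.degrees(np.arctan2(w[1]+.073,w[0]-.562))-185.4+360)
E
```

```text
5.9667 [ 0.4272 -0.1617  0.2587] [[-0.732, -0.681, -0.002], [-0.681, 0.732, 0.001], [0.001, 0.002, -1.0]] [-0.9  0.7 -1. ] 1.1357191677108003e-05
tab_end 0.58 [ 0.6131698  -0.10020921  0.15      ] 146.59847399748656
```

View pics/end2.png

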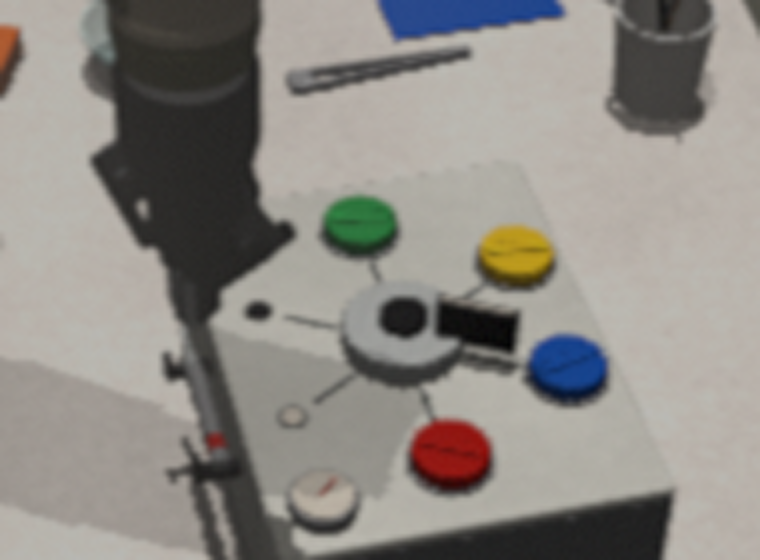

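The tab (478,325) lies along the engraved line to the blue lid. It measures about 147°, against 150° for the click. The hand is clear.

```bash
python3 -c "
from h import *
print(hand_in())"
```

```text
the job is handed in; nothing more can be done
None
```

The selector is clicked in at the blue-lidded tank, reached by two pushes on the tab from its side with the fingers shut; the hand is clear and the job was handed in at about 6 s.

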